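Load the blue-lidded specimen cup and dock its carriage

ROBOT

A 6-joint arm with a two-finger parallel gripper is mounted at the origin on a cart in front of the work surface, level with it; the furniture and walls round the work are solid. World frame = base frame: x ahead of the robot, y to its left, z up, the work surface at z = 0. Lengths are in m, angles in rad, forces in N, time in s.
With the tool pointing down it reaches from about 0.275 to 0.825 m from the base axis. Payload 5.2 kg.
Tool frame: the origin (TCP) lies between the finger pads; the fingertips stand 22 mm ahead of it and the grasp point (between the pads) lies 3 mm ahead of it; z points along the fingers, y is the line along which they close (so a half turn about z gives the same grasp; the last joint's range is limited). The gripper opens to 93 mm and grips with 3 to 60 N. Pads are 15 mm wide; open, the fingers measure 128 mm over their backs; the gripper's body (75 mm by 188 mm) begins 65 mm behind the grasp point.
Start: joints at [-1.375, 0.259, 1.535, -0, 1.348, -0.203], TCP at [0.214, -0.507, 0.241] pointing down, gripper open.
Joint ranges: [-3.14, 3.14], [-0.91, 2.08], [0.19, 2.58], [-1.22, 4.36], [0.22, 2.71], [-3.12, 3.12]. Speed limits (rad/s): [2.57, 2.57, 3.14, 3.14, 3.14, 3.14].

INTERFACE

Orientations are given as [roll, pitch, yaw] about the fixed x, y, z axes, in that order (R = Rz(yaw) Ry(pitch) Rx(roll)).
In Python, from station import env gives the robot as it stands.
- The arm moves only by the tool send_rows, never from a script. Its argument "targets" is a list of rows, each a list of 7 numbers: the turn, a rotation vector about the tool's x, y, z in units of 8 degrees (1.0 is 8 degrees), then the shift along the tool's x, y, z in units of 25 mm (1.0 is 25 mm), then the opening, from -1 (shut) to 1 (fully open), so that 0 is half open. In form: [[wx, wy, wz, dx, dy, dz, gripper], ...]. A call has 1 to 12 rows; each row is the pose to reach, as a shift and turn from the pose commanded when the call began, along the tool's axes at that moment; what a row does not reach only later rows make up. A row lasts 1/8 s, in which the tool goes at most 62.5 mm and 10.7 degrees, less where a joint would pass 70% of its speed; a pose out of reach is approached as far as the arm can. A call with a gripper value outside its range is refused whole. The fingers move at their own pace and stop on an object; the grip force is fixed at half the most. Time passes only in rows, so rows that repeat a pose let the fingers close. It gives the time, the measured TCP pose, the force, the opening and the grip force at its end, in the units of the state.
- env.sense(): the state, without advancing time (a new reading comes with each control period).
- env.grab_frame(name): name is "side" or "top" or "wrist"; returns (picture, depth): 384x512x3 uint8, red, green, blue; 384x512 float32, m along the optical axis (not along the pixel's ray), 0 where there is no reading.
- env.get_calibration(name): a dict with "fx", "fy", "cx", "cy" (pixels), "xyz" and "orientation" of the camera in the world. Camera axes: x right, y up, looking along -z (the intrinsics and any distortion apply to the point x, -y, -z); pixel columns grow to the right and rows downward; lengths in m; the calibration is good to about 2 mm. A picture is of the moment at which its call begins: read the wrist's pose just before it. get_calibration takes no time and is no camera call; for the wrist camera it gives the pose at the moment of the call.
- env.job_done(): hands the job in; it is judged then, once.
The state is a dict: "time": time; "joint_positions": joint angles; "joint_vel": joint speeds; "tau": joint torques, N m; "ee_pos": TCP position; "tcp_rot": TCP orientation; "wrist_force": force on the tool from outside, world axes, zero at the start; "torque": the same for the moment, N m; "gripper_width": opening from 0.0 (shut) to 1.0 (fully open); "gripper_force": force on a finger pad.
Only numpy, scipy, OpenCV 4.12 (cv2) and the standard library are available. Lean on these libraries where they do the work, as an engineer would, in place of code of your own. Each camera call takes 0.05 s, during which the arm holds its last target. There are 200 camera calls.

TASK

Stand the blue-lidded specimen cup upright in the round nest of the sample reader's carriage while the carriage is still out. Then push the carriage all the way into the reader until its spring detent snaps in and holds it, with the cup still standing in the nest.

Things in the scene. Friction and masses are not known exactly. Their poses are not given: they have to be found in the camera images.
- blue_cup: Specimen cup with a blue screw lid, upright on the bench near two like cups with orange lids (not wanted). 71 mm tall, body 56 mm in diameter, lid 62 mm over the top 14 mm, about 60 g. Origin: centre of its underside, z up. Grip the body about 40 mm above the underside.
- nest (a point): Floor centre of the round nest on the grey carriage of a fixed white reader, 310 x 150 mm. Floor 33 mm above the bench; rim 72 mm inside, 80 outside, 10 high. Moves with the carriage; x axis = the way it slides in, z up. Handle at x = -85 mm. Carriage out: from x = 65 mm grey cheeks, 45 high, stand 61 mm to each side, the left with a roller arm 66 high; reader head, 77 high, from x = 145.
- handle_top (a point): Centre of the top edge of the carriage's black handle plate, upright across the slide at its outer end: 12 mm thick along the slide (x), 50 mm wide (y), top 87 mm above the bench, free for 55 mm down. 85 mm behind the nest centre, moves with the carriage; axes as the nest's. Push it from behind with closed fingers, or pinch it.
- carriage (a joint): Carriage position along the nest's x axis, m: 0 = fully out, 0.090 = hard stop, fully in. Starts at 0 to 0.018. Friction about 1 N; from about 0.045 a spring roller climbing a steel cam resists, in all up to 5 N pushed slowly and 11 N fast, and pushes a released carriage some way back; past about 0.080 it drops behind the crest, draws the carriage to 0.090 and holds it there with about 3 N.
Things that resemble listed ones, but are neither listed nor needed, are in the scene too. Of the things that look like the blue_cup, take the one that is farthest from the robot's base at the start.

How it is judged:
By the outcome, as a careful person would: the job done as asked, in the order asked, and still so for the second after the job is handed in, with the robot touching nothing.
It also fails if it takes over 51 s, if anything falls off the work surface, if the arm or the gripper's body presses on something with over 40 N, if the wrist force passes 120 N, or if a joint passes its speed limit or range.

## Working session

There is one attempt and no reset: what is moved stays moved. The work goes in short steps, Python scripts to look and compute and a tool call to move; the robot and the scene stay as the last step left them, time stands still between calls to the robot, and variables do not carry over. Pictures are saved under pics/ and viewed, at most 10 in all, crops included, and the job is handed in when it is done.

Besides the shell and the picture viewer there is one more tool, called after "Call:" by a JSON object that holds its "api" and its "payload". send_rows: Moves the arm, as the interface text tells. Its arguments: {"type":"object","properties":{"targets":{"type":"array","items":{"type":"array","items":{"type":"number"}}}},"required":["targets"]}

```bash
mkdir -p pics; cat > h.py <<'E'
import numpy as np,cv2
from scipy.spatial.transform import Rotation as R
from station import env
def grab(n):
    c=env.get_calibration(n); p,d=env.grab_frame(n); return p,d,c
def camR(c):
    o=np.array(c['orientation'],float)
    return R.from_euler('xyz',o).as_matrix() if o.shape==(3,) else (R.from_quat(o).as_matrix() if o.shape==(4,) else o)
def ray(c,u,v):
    d=np.stack([(np.asarray(u)-c['cx'])/c['fx'],-(np.asarray(v)-c['cy'])/c['fy'],-np.ones_like(np.asarray(u,float))],-1)
    return d@camR(c).T
def plane(c,u,v,z):
    r=ray(c,u,v);o=np.array(c['xyz']);return o+r*((z-o[2])/r[...,2])[...,None]
def cloud(c,d):
    v,u=np.mgrid[:d.shape[0],:d.shape[1]]
    return np.array(c['xyz'])+ray(c,u,v)*d[...,None]
E
python3 - <<'E'
from h import *
print(env.sense())
ims=[]
for n in('top','side'):
    p,d,c=grab(n);print(n,c);np.savez(f'pics/{n}0.npz',p=p,d=d)
    cv2.imwrite(f'pics/{n}0.png',p[...,::-1])
    hsv=cv2.cvtColor(p,cv2.COLOR_RGB2HSV);P=cloud(c,d)
    for nm,lo,hi in(('blue',(95,100,40),(130,255,255)),('orange',(5,130,80),(20,255,255))):
        k,l,s,ce=cv2.connectedComponentsWithStats(cv2.inRange(hsv,lo,hi))
        for i in range(1,k):
            if s[i,4]>60: print(n,nm,s[i],ce[i].round(1),np.median(P[(l==i)&(d>0)],0).round(3))
    ims.append(p[...,::-1])
E
```

```text
{'time': 0.0, 'joint_positions': array([-1.37482131e+00,  2.59328320e-01,  1.53605362e+00,  1.34145044e-05,
        1.34801037e+00, -2.02797865e-01]), 'joint_vel': array([ 0.00279921,  0.00082198, -0.00129546, -0.0006061 ,  0.00081212,
        0.00010139]), 'tau': array([ 3.63935646e-05, -4.37314546e+01, -2.84007329e+01,  7.19441450e-02,
        4.12504049e-02, -1.35675182e-04]), 'ee_pos': array([ 0.21348612, -0.50633525,  0.23983741]), 'tcp_rot': array([-3.13983251e+00, -3.75279660e-04,  3.98769580e-01]), 'wrist_force': array([-0.38118995, -0.09601587, -0.10933543]), 'torque': array([-0.05234254, -0.0251968 ,  0.03039215]), 'gripper_force': 0.0, 'gripper_width': 1.0018183897674715}
top {'fx': 498.2684993951945, 'fy': 498.2684993951945, 'cx': 252.40238840849875, 'cy': 189.33502573981605, 'xyz': array([ 3.59496982e-01, -5.91113713e-04,  1.26274779e+00]), 'orientation': array([ 0.09709515, -0.01351593, -1.589284  ])}
top blue [  0 111  62  70 713] [ 24.7 144.8] [0.575 0.5   0.135]
top blue [356 180  25  25 488] [367.6 192.1] [ 0.464 -0.296  0.072]
top blue [302 189  24  23 444] [313.2 
[... 308 characters left out ...]
4168107, 'cy': 199.2314931956344, 'xyz': array([ 0.4583958 , -0.97073144,  0.47157347]), 'orientation': array([ 1.18968881, -0.01128637, -0.02378919])}
side blue [399  88  15  35 333] [406.1 105.2] [1.049 0.604 0.205]
side blue [ 234  104   68   39 1261] [262.6 123.6] [0.53  0.54  0.145]
side blue [414 105  11  22 161] [418.8 115.3] [1.044 0.463 0.196]
side blue [219 229  30  18 435] [233.7 237.5] [ 0.446 -0.173  0.068]
side blue [167 254  34  22 618] [183.7 264.3] [ 0.357 -0.278  0.069]
side blue [225 261  35  23 646] [242.4 271.7] [ 0.462 -0.304  0.069]
side orange [233 165  20  10 171] [242.8 169.5] [0.467 0.275 0.068]
side orange [309 262  35  24 682] [325.7 273.3] [ 0.608 -0.31   0.069]
```

View pics/top0.png

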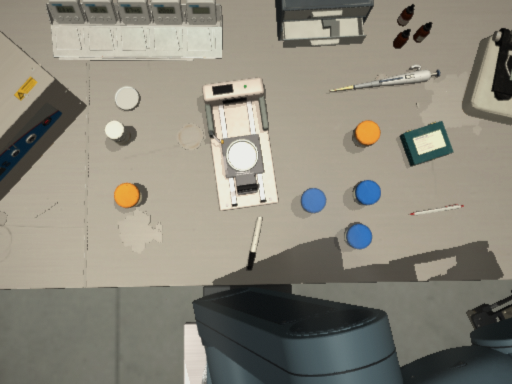

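View pics/side0.png

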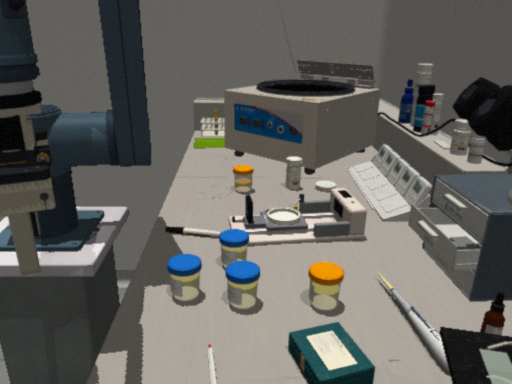

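The blue-lidded candidates in the top view are at (368,192), (313,200) and (359,236), at 0.55, 0.48 and 0.45 m from the base. The one at (368,192), which is (242,272) in the side view, is farthest, so it fits the description. I'll confirm it in a crop and measure the reader.

```bash
python3 - <<'E'
from h import *
T=np.load('pics/top0.npz');p,d=T['p'],T['d'];c=env.get_calibration('top')
S=np.load('pics/side0.npz')['p'];cs=env.get_calibration('side')
a=cv2.resize(S[215:325,150:360],None,fx=3.8,fy=3.8,interpolation=cv2.INTER_CUBIC)[:300,:800]
a=cv2.resize(S[215:325,150:360],(573,300),interpolation=cv2.INTER_CUBIC)
b=cv2.resize(p[70:220,190:290],(200,300),interpolation=cv2.INTER_CUBIC)
cv2.imwrite('pics/crop1.png',np.hstack([a,b])[...,::-1])
# lid centres
hsv=cv2.cvtColor(p,cv2.COLOR_RGB2HSV)
k,l,s,ce=cv2.connectedComponentsWithStats(cv2.inRange(hsv,(95,100,40),(130,255,255)))
for i in range(1,k):
    if 300<s[i,4]<600:
        q=plane(c,*ce[i],.071);print('cup',ce[i].round(1),q.round(4),np.hypot(*q[:2]).round(3))
P=cloud(c,d)
# reader body footprint: from heights
x,y,z=P[...,0],P[...,1],P[...,2]
m=((d>0)&(z>.012)&(z<.12)&(x>.40)&(x<.82)&(y>-.06)&(y<.16)).astype(np.uint8)
k,l,s,ce=cv2.connectedComponentsWithStats(m);i=1+s[1:,4].argmax();m=l==i
r=cv2.minAreaRect(P[m][:,:2].astype(np.float32)*1000);print('reader',r,cv2.boxPoints(r).round(0).tolist())
# nest: bright disc
g=cv2.cvtColor(p,cv2.COLOR_RGB2GRAY)
k,l,s,ce=cv2.connectedComponentsWithStats(((g>195)&m).astype(np.uint8))
for i in range(1,k):
    if s[i,4]>40: print('white',s[i],ce[i].round(1),np.median(z[l==i]).round(3),plane(c,*ce[i],.035).round(4))
k,l,s,ce=cv2.connectedComponentsWithStats(((g<60)&(x>.4)&(x<.85)&(abs(y-.04)<.1)).astype(np.uint8))
for i in range(1,k):
    if s[i,4]>20: print('dark',s[i],ce[i].round(1),np.median(P[l==i],0).round(3))
E
```

```text
cup [367.6 192.1] [ 0.4638 -0.2962  0.071 ] 0.55
cup [313.2 200. ] [ 0.4471 -0.1643  0.071 ] 0.476
cup [359.  235.9] [ 0.3591 -0.2713  0.071 ] 0.45
reader ((591.2149047851562, 8.707786560058594), (309.5821533203125, 149.8783416748047), 7.015233039855957) [[428.0, 64.0], [447.0, -85.0], [754.0, -47.0], [736.0, 102.0]]
white [204  79  58  21 544] [236.   88.7] 0.078 [0.7347 0.0174 0.035 ]
white [ 211  103   58  107 2231] [239.  153.3] 0.015 [0.5695 0.0123 0.035 ]
white [227 139  31  32 731] [241.9 155.1] 0.035 [0.5649 0.0052 0.035 ]
dark [213  85  20   9 131] [222.2  88.9] [0.721 0.051 0.08 ]
dark [222  97  25   7 115] [234.4 100.1] [0.699 0.022 0.06 ]
dark [237 184  21   8 123] [246.9 187.4] [ 0.479 -0.006  0.087]
```

View pics/crop1.png

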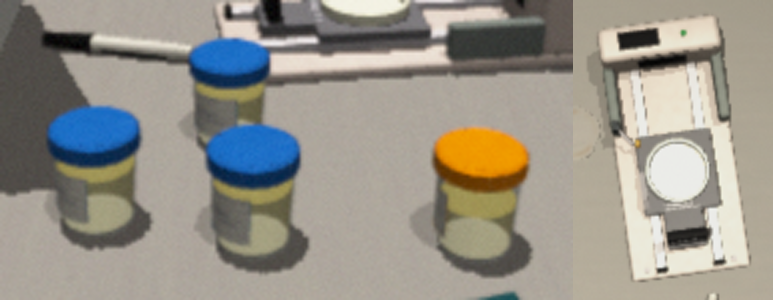

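The crop confirms it. The wanted cup, centre blue at (253,155), has two blue neighbours farther left and an orange one at the right. The carriage is out with an empty nest. Slide yaw is about 7°, the nest is at about (0.565, 0.005), and the handle is at about (0.480, -0.006).

```bash
cat >> h.py <<'E'
def to(x,y,z,yaw):
    s=env.sense();r=R.from_euler('xyz',s['tcp_rot'])
    sh=r.inv().apply(np.array([x,y,z])-s['ee_pos'])/.025
    w=(r.inv()*R.from_euler('xyz',[np.pi,0,yaw])).as_rotvec()/np.radians(8)
    print('t',round(s['time'],2),'pos',s['ee_pos'].round(4),'rot',s['tcp_rot'].round(4),'F',s['wrist_force'].round(1),'w',round(float(s['gripper_width']),3),'\nturn',w.round(2),'shift',sh.round(2))
E
python3 -c "
from h import *
to(.4638,-.2962,.17,.122)"
```

```text
t 0.1 pos [ 0.2135 -0.5064  0.2399] rot [-3.140e+00 -3.000e-04  3.987e-01] F [ 0.1 -0.   0. ] w 1.0 
turn [-0.01 -0.    1.98] shift [12.49 -3.86  2.81]
```

Call:
{"api": "send_rows", "payload": {"targets": [[0,0,0.3,1.5,-0.5,0.3,1],[0,0,0.6,3.5,-1.1,0.8,1],[0,0,1.0,5.7,-1.8,1.3,1],[0,0,1.4,7.9,-2.4,1.8,1],[0,0,1.7,10,-3.1,2.2,1],[0,0,2,11.6,-3.6,2.6,1],[0,0,2,12.5,-3.86,2.8,1],[0,0,2,12.5,-3.86,2.8,1],[0,0,2,12.5,-3.86,2.8,1],[0,0,2,12.5,-3.86,2.8,1]]}}

```text
time: 1.35
ee_pos: [0.4635, -0.2974, 0.1709]
tcp_rot: [3.141, -0.0, 0.118]
wrist_force: [0.3, 0.3, -0.2]
gripper_width: 0.998
gripper_force: 0.0
```

```bash
python3 - <<'E'
from h import *
p,d,c=grab('wrist');cv2.imwrite('pics/w1.png',p[...,::-1])
hsv=cv2.cvtColor(p,cv2.COLOR_RGB2HSV);m=cv2.inRange(hsv,(95,100,40),(130,255,255))
for k in cv2.findContours(m,0,2)[0]:
    if cv2.contourArea(k)>800:
        (u,v),r=cv2.minEnclosingCircle(k);print((u,v,r),cv2.boundingRect(k),plane(c,u,v,.071).round(4), 'rad',r/c['fx']*(c['xyz'][2]-.071))
to(.4638,-.2962,.043,.122)
E
```

```text
(220.0, 306.0, 28.071435928344727) (192, 304, 57, 22) [ 0.3541 -0.2709  0.071 ] rad 0.023928813364238032
(111.14034271240234, 199.551025390625, 35.451263427734375) (76, 169, 71, 65) [ 0.4513 -0.1663  0.071 ] rad 0.030219567971303096
(257.27081298828125, 200.11831665039062, 33.344749450683594) (226, 168, 64, 65) [ 0.466  -0.2948  0.071 ] rad 0.028423921324132125
t 1.4 pos [ 0.4635 -0.2974  0.1709] rot [ 3.1412e+00 -1.0000e-04  1.1810e-01] F [-1.2 -1.  -0.2] w 0.998 
turn [ 0.   -0.   -0.03] shift [ 0.02 -0.05  5.12]
```

View pics/w1.png

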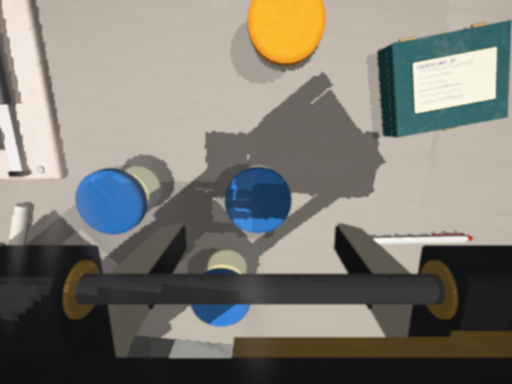

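The wrist view shows the wanted cup at (257,200), centred between the open fingers, with nothing under them. I'll descend and grip.

Call:
{"api": "send_rows", "payload": {"targets": [[0,0,0,0.05,-0.08,1,1],[0,0,0,0.05,-0.08,2.2,1],[0,0,0,0.05,-0.08,3.4,1],[0,0,0,0.05,-0.08,4.5,1],[0,0,0,0.05,-0.08,5.1,1],[0,0,0,0.05,-0.08,5.1,1],[0,0,0,0.05,-0.08,5.1,0.2],[0,0,0,0.05,-0.08,5.1,-0.2],[0,0,0,0.05,-0.08,5.1,-0.2],[0,0,0,0.05,-0.08,5.1,-0.2],[0,0,0,0.05,-0.08,5.1,-0.2],[0,0,0,0.05,-0.08,5.1,-0.2]]}}

```text
time: 2.9
ee_pos: [0.4655, -0.2947, 0.0437]
tcp_rot: [3.141, -0.001, 0.12]
wrist_force: [-0.2, 0.5, 6.0]
gripper_width: 0.658
gripper_force: 30.0
```

Call:
{"api": "send_rows", "payload": {"targets": [[0,0,0,0,0,0,-0.3],[0,0,0,0,0,0,-0.3],[0,0,0,0,0,-0.4,-0.3],[0,0,0,0,0,-0.8,-0.3],[0,0,0,0,0,-0.8,-0.3]]}}

```text
time: 3.52
ee_pos: [0.4656, -0.2949, 0.0642]
tcp_rot: [3.14, -0.001, 0.12]
wrist_force: [-0.1, -0.1, -1.3]
gripper_width: 0.655
gripper_force: 30.0
```

```bash
python3 - <<'E'
from h import *
p,d,c=grab('side');cv2.imwrite('pics/s2.png',cv2.resize(p[190:330,140:360],(770,490))[...,::-1])
to(.4638,-.2962,.17,.122)
E
```

```text
t 3.58 pos [ 0.4653 -0.2947  0.0637] rot [ 3.1407e+00 -7.0000e-04  1.1950e-01] F [-0.2 -0.3 -1.1] w 0.658 
turn [ 0.01 -0.   -0.02] shift [-0.06  0.06 -4.25]
```

View pics/s2.png

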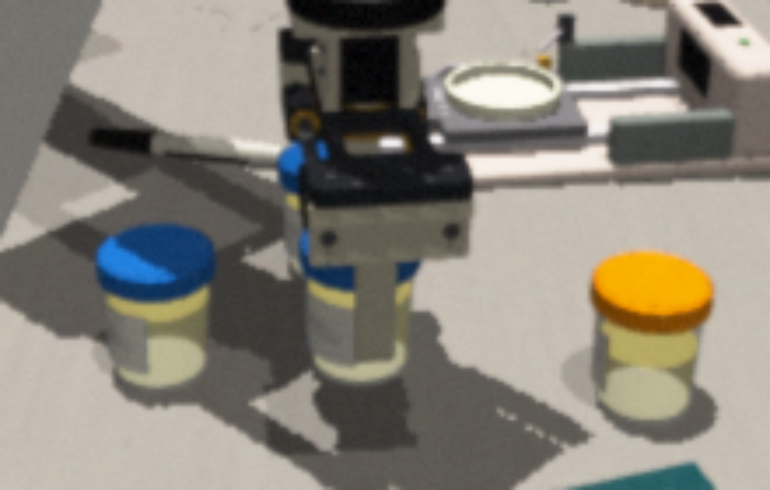

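The cup is held upright and off the bench. At about 61 mm, the opening suggests the pads touch the lid's lower edge rather than the 56 mm body, so I'll set it down and regrip 6 mm lower.

Call:
{"api": "send_rows", "payload": {"targets": [[0,0,0,0,0,0.4,-0.3],[0,0,0,0,0,0.78,-0.3],[0,0,0,0,0,0.78,-0.3],[0,0,0,0,0,0.8,0.6],[0,0,0,0,0,0.8,0.6],[0,0,0,0,0,1.04,0.6],[0,0,0,0,0,1.04,0.6],[0,0,0,0,0,1.04,-0.3],[0,0,0,0,0,1.04,-0.3],[0,0,0,0,0,1.04,-0.3],[0,0,0,0,0,1.04,-0.3],[0,0,0,0,0,1.04,-0.3]]}}

```text
time: 5.08
ee_pos: [0.4651, -0.2945, 0.0372]
tcp_rot: [3.142, -0.0, 0.12]
wrist_force: [-1.1, -0.4, 0.7]
gripper_width: 0.659
gripper_force: 30.0
```

Call:
{"api": "send_rows", "payload": {"targets": [[0,0,0,0,0,-0.6,-0.3],[0,0,0,0,0,-1.6,-0.3],[0,0,0,0,0,-2.8,-0.3],[0,0,0,0,0,-4,-0.3],[0,0,0,0,0,-5.2,-0.3],[0,0,0,0,0,-6,-0.3],[0,0,0,0,0,-6.4,-0.3],[0,0,0,0,0,-6.4,-0.3]]}}

```text
time: 6.08
ee_pos: [0.4653, -0.2946, 0.198]
tcp_rot: [3.14, -0.001, 0.12]
wrist_force: [-0.7, 0.5, -1.3]
gripper_width: 0.66
gripper_force: 30.0
```

```bash
python3 -c "
from h import *
to(.565,.005,.197,.1224)"
```

```text
t 6.08 pos [ 0.4653 -0.2946  0.198 ] rot [ 3.1404e+00 -1.0000e-03  1.1950e-01] F [-0.7  0.5 -1.3] w 0.66 
turn [ 0.01 -0.01 -0.02] shift [  5.39 -11.42   0.03]
```

Call:
{"api": "send_rows", "payload": {"targets": [[0,0,0,0.2,-1,0,-0.3],[0,0,0,0.6,-2.5,0,-0.3],[0,0,0,1.0,-4.2,0,-0.3],[0,0,0,1.4,-6,0,-0.3],[0,0,0,1.8,-7.8,0,-0.3],[0,0,0,2.1,-9.4,0,-0.3],[0,0,0,2.3,-10.6,0,-0.3],[0,0,0,2.4,-11.2,0,-0.3],[0,0,0,2.4,-11.4,0,-0.3],[0,0,0,2.4,-11.4,0,-0.3],[0,0,0,2.4,-11.4,0,-0.3]]}}

```text
time: 7.45
ee_pos: [0.4907, -0.0052, 0.1971]
tcp_rot: [3.141, 0.0, 0.118]
wrist_force: [0.0, -0.2, -1.2]
gripper_width: 0.654
gripper_force: 30.0
```

```bash
python3 - <<'E'
from h import *
p,d,c=grab('wrist');cv2.imwrite('pics/w2.png',p[...,::-1]);np.savez('pics/w2.npz',p=p,d=d,**c)
P=cloud(c,d);z=P[...,2]
m=((z>.029)&(z<.047)&(d>0)&(cv2.cvtColor(p,cv2.COLOR_RGB2HSV)[...,1]<60)&(cv2.cvtColor(p,cv2.COLOR_RGB2GRAY)>150)).astype(np.uint8)
k,l,s,ce=cv2.connectedComponentsWithStats(m)
for i in range(1,k):
    if s[i,4]>200: print(s[i],ce[i].round(1),np.median(P[l==i],0).round(4),'minmax',P[l==i].min(0).round(4),P[l==i].max(0).round(4))
to(.565,.005,.197,.1224)
E
```

```text
[177   0  11  41 345] [181.8  19.5] [0.6417 0.0854 0.0441] minmax [0.6253 0.0798 0.0421] [0.6586 0.0906 0.0464]
[323   0  11  52 474] [328.   25.7] [ 0.6527 -0.0495  0.0441] minmax [ 0.6316 -0.0562  0.0417] [ 0.6743 -0.0432  0.0465]
[ 210   66   93   90 6000] [252.2 106.4] [0.5739 0.0122 0.0322] minmax [ 0.5258 -0.0337  0.0292] [0.6183 0.0558 0.0441]
[366 217  30  28 218] [377.  227.3] [ 0.4616 -0.1404  0.0368] minmax [ 0.4396 -0.1601  0.0291] [ 0.4731 -0.1348  0.0451]
t 7.5 pos [ 0.4907 -0.0052  0.1971] rot [3.1414e+00 2.0000e-04 1.1820e-01] F [ 0.6  0.1 -1.3] w 0.656 
turn [ 0.    0.   -0.03] shift [ 3.   -0.05  0.  ]
```

View pics/w2.png

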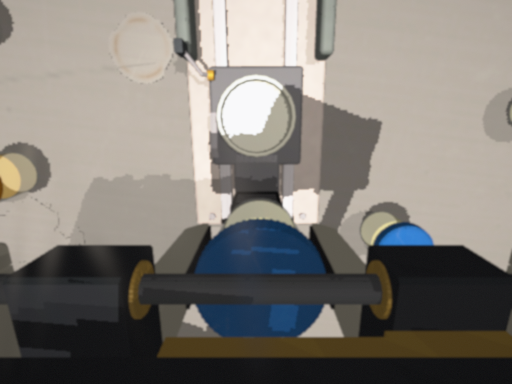

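The wrist view shows the nest ring with its centre at about (256,116), spanning columns 217–296 and rows 76–156, unobstructed. I'll turn that into a position at rim height.

```bash
python3 - <<'E'
from h import *
f=np.load('pics/w2.npz');c={k:f[k] for k in('fx','fy','cx','cy','xyz','orientation')};p=f['p']
g=cv2.medianBlur(cv2.cvtColor(p,cv2.COLOR_RGB2GRAY),3)
h=cv2.HoughCircles(g[40:185,180:330],cv2.HOUGH_GRADIENT,1,10,param1=120,param2=15,minRadius=33,maxRadius=45)
print(h[0][:3]+[180,40,0])
u,v,_=(h[0][0]+[180,40,0]);n=plane(c,u,v,.043);print(n)
to(n[0],n[1],.073,.1224)
E
```

```text
[[254.5        115.5         34.40000153]]
[0.56523507 0.00907198 0.043     ]
t 7.5 pos [ 0.4907 -0.0052  0.1971] rot [3.1414e+00 2.0000e-04 1.1820e-01] F [ 0.6  0.1 -1.3] w 0.656 
turn [ 0.    0.   -0.03] shift [ 3.03 -0.22  4.96]
```

Call:
{"api": "send_rows", "payload": {"targets": [[0,0,0,0.8,0,0,-0.3],[0,0,0,1.8,-0.05,0,-0.3],[0,0,0,2.7,-0.1,0,-0.3],[0,0,0,3.0,-0.1,0.4,-0.3],[0,0,0,3.0,-0.1,1.4,-0.3],[0,0,0,3.0,-0.1,2.5,-0.3],[0,0,0,3.0,-0.1,3.4,-0.3],[0,0,0,3.0,-0.1,4.1,-0.3],[0,0,0,3.0,-0.1,4.5,-0.3],[0,0,0,3.0,-0.1,4.75,-0.3],[0,0,0,3.0,-0.1,4.95,-0.3],[0,0,0,3.0,-0.1,4.95,-0.3]]}}

```text
time: 9.0
ee_pos: [0.5649, 0.0071, 0.0734]
tcp_rot: [3.142, -0.0, 0.12]
wrist_force: [0.5, 0.0, -0.6]
gripper_width: 0.658
gripper_force: 30.0
```

```bash
python3 - <<'E'
from h import *
p,d,c=grab('side');cv2.imwrite('pics/s3.png',cv2.resize(p[150:260,200:380],(792,484),interpolation=cv2.INTER_CUBIC)[...,::-1])
to(.5645,.006,.0702,.1224)
E
```

```text
t 9.05 pos [0.565  0.0071 0.0737] rot [ 3.1415e+00 -5.0000e-04  1.1950e-01] F [-0.3 -0.9 -0.5] w 0.654 
turn [ 0.   -0.   -0.02] shift [-0.03  0.04  0.14]
```

View pics/s3.png

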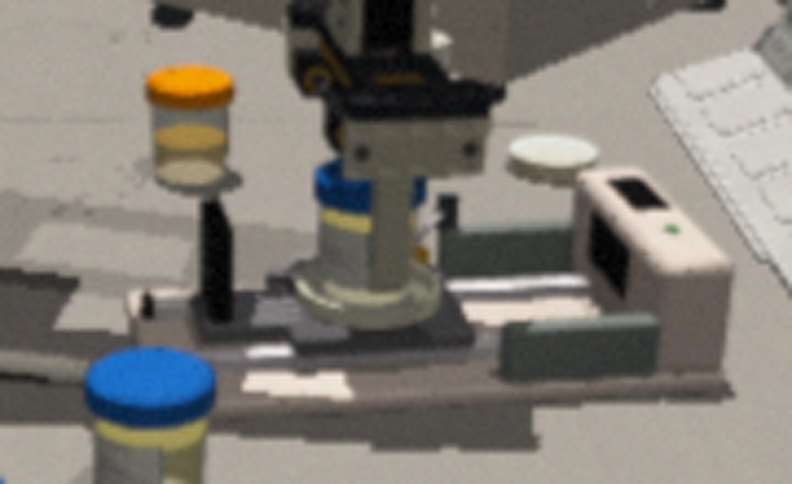

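The cup's base is inside the nest ring at (365,290), with the finger just above the rim. I'll lower the last 3 mm, release and rise.

Call:
{"api": "send_rows", "payload": {"targets": [[0,0,0,0,0,0.07,-0.3],[0,0,0,0,0,0.13,-0.3],[0,0,0,0,0,0.13,-0.3],[0,0,0,0,0,0.13,0.4],[0,0,0,0,0,0.13,0.7],[0,0,0,0,0,0.13,0.9],[0,0,0,0,0,0.1,0.9],[0,0,0,0,0,-0.5,0.9],[0,0,0,0,0,-1.5,0.9],[0,0,0,0,0,-2.7,0.9],[0,0,0,0,0,-3.9,0.9],[0,0,0,0,0,-4.8,0.9]]}}

```text
time: 10.55
ee_pos: [0.5654, 0.0071, 0.1961]
tcp_rot: [3.141, -0.003, 0.12]
wrist_force: [0.1, 0.2, 0.5]
gripper_width: 0.952
gripper_force: 0.0
```

```bash
python3 - <<'E'
from h import *
p,d,c=grab('side');cv2.imwrite('pics/s4.png',cv2.resize(p[150:260,200:380],(792,484),interpolation=cv2.INTER_CUBIC)[...,::-1])
dx,dy=np.cos(.1224),np.sin(.1224)
to(.5645-.145*dx,.006-.145*dy,.19,.1224)
E
```

```text
t 10.6 pos [0.5668 0.0069 0.199 ] rot [ 3.1394 -0.0071  0.1198] F [ 0.8 -0.3  2.7] w 0.948 
turn [ 0.02 -0.05 -0.02] shift [-5.9   0.04  0.32]
```

View pics/s4.png

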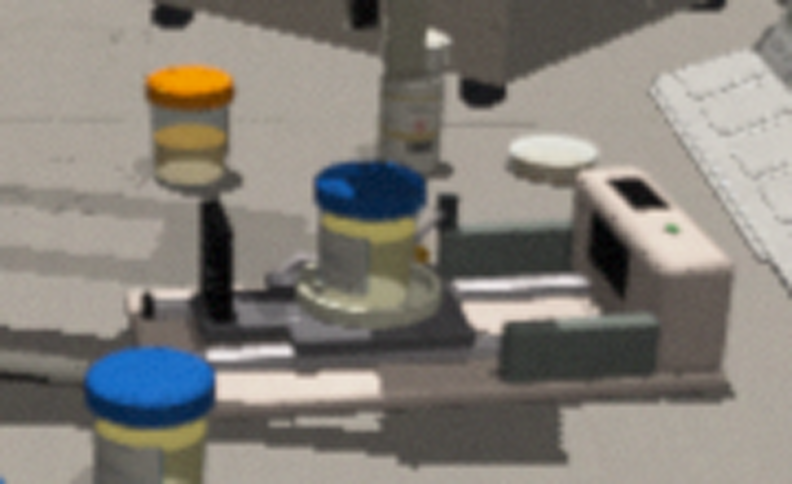

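The cup stands upright in the nest and the carriage is still out. Next I'll go behind the handle with closed fingers, after checking that the wrist camera's height clears the cup.

Call:
{"api": "send_rows", "payload": {"targets": [[0,0,0,-0.5,0,0.1,0],[0,0,0,-1.8,0,0.2,-0.5],[0,0,0,-3.4,0,0.2,-1],[0,0,0,-4.8,0,0.2,-1],[0,0,0,-5.7,0,0.2,-1],[0,0,0,-6,0,0.2,-1],[0,0,0,-6,0,0.2,-1],[0,0,0,-6,0,0.2,-1]]}}

```text
time: 11.6
ee_pos: [0.4166, -0.0108, 0.1883]
tcp_rot: [3.142, -0.0, 0.12]
wrist_force: [-0.0, -0.3, -0.3]
gripper_width: 0.141
gripper_force: 0.0
```

```bash
python3 - <<'E'
from h import *
print(env.get_calibration('wrist')['xyz'])
dx,dy=np.cos(.1224),np.sin(.1224)
to(.5645-.145*dx,.006-.145*dy,.073,.1224)
E
```

```text
[ 0.48804936 -0.0021202   0.33151919]
t 11.6 pos [ 0.4166 -0.0108  0.1883] rot [ 3.1416e+00 -3.0000e-04  1.1950e-01] F [-0.  -0.3 -0.3] w 0.141 
turn [ 0.   -0.   -0.02] shift [0.15 0.05 4.61]
```

Call:
{"api": "send_rows", "payload": {"targets": [[0,0,0,0,0,0.8,-1],[0,0,0,0,0.05,2,-1],[0,0,0,0,0.05,3.3,-1],[0,0,0,0,0.05,4.3,-1],[0,0,0,0.1,0.05,4.6,-1],[0,0,0,0.5,0.05,4.6,-1],[0,0,0,1.0,0.05,4.6,-1],[0,0,0,1.4,0.05,4.6,-1],[0,0,0,1.6,0.05,4.6,-1],[0,0,0,1.8,0.05,4.6,-1],[0,0,0,2.0,0.05,4.6,-1],[0,0,0,2.2,0.05,4.6,-1]]}}

```text
time: 13.1
ee_pos: [0.4704, -0.0054, 0.0733]
tcp_rot: [-3.141, 0.001, 0.12]
wrist_force: [-1.8, -0.1, 1.9]
gripper_width: 0.003
gripper_force: 0.8
```

Call:
{"api": "send_rows", "payload": {"targets": [[0,0,0,0.2,0,0,-1],[0,0,0,0.4,0,0,-1],[0,0,0,0.6,0,0,-1],[0,0,0,0.8,0,0,-1],[0,0,0,1.0,0,0,-1],[0,0,0,1.2,0,0,-1],[0,0,0,1.35,0,0,-1],[0,0,0,1.5,0,0,-1],[0,0,0,1.65,0,0,-1],[0,0,0,1.8,0,0,-1]]}}

```text
time: 14.35
ee_pos: [0.5151, -0.0, 0.0733]
tcp_rot: [-3.141, 0.001, 0.12]
wrist_force: [-3.4, 0.8, 1.6]
gripper_width: 0.006
gripper_force: 2.1
```

Call:
{"api": "send_rows", "payload": {"targets": [[0,0,0,0.15,0,0,-1],[0,0,0,0.3,0,0,-1],[0,0,0,0.45,0,0,-1],[0,0,0,0.6,0,0,-1],[0,0,0,0.75,0,0,-1]]}}

```text
time: 14.98
ee_pos: [0.5337, 0.0023, 0.0733]
tcp_rot: [-3.141, 0.001, 0.12]
wrist_force: [-6.1, 1.0, 2.5]
gripper_width: 0.005
gripper_force: 2.4
```

Call:
{"api": "send_rows", "payload": {"targets": [[0,0,0,0.12,0,0,-1],[0,0,0,0.24,0,0,-1],[0,0,0,0.36,0,0,-1],[0,0,0,0.36,0,0,-1]]}}

```text
time: 15.48
ee_pos: [0.5436, 0.0031, 0.0736]
tcp_rot: [3.141, -0.001, 0.12]
wrist_force: [-0.0, 0.5, 0.6]
gripper_width: 0.005
gripper_force: 0.0
```

The force has dropped to zero, so the detent seems to have drawn the carriage in. I'll confirm gently against the stop.

Call:
{"api": "send_rows", "payload": {"targets": [[0,0,0,0.1,0,0,-1],[0,0,0,0.2,0,0,-1],[0,0,0,0.3,0,0,-1],[0,0,0,0.3,0,0,-1]]}}

```text
time: 15.98
ee_pos: [0.5458, 0.0037, 0.0732]
tcp_rot: [-3.141, 0.01, 0.121]
wrist_force: [-14.2, -3.7, 12.5]
gripper_width: 0.004
gripper_force: 7.6
```

That's the hard stop: 14 N, with the tool held about 5 mm short of its target. I'll back off, rise and look.

Call:
{"api": "send_rows", "payload": {"targets": [[0,0,0,-0.3,0,0,-1],[0,0,0,-0.8,0,0,-1],[0,0,0,-1.6,0,0,-1],[0,0,0,-2.4,0,-0.3,-1],[0,0,0,-2.8,0,-1.2,-1],[0,0,0,-2.8,0,-2.4,-1],[0,0,0,-2.8,0,-3.6,-1],[0,0,0,-2.8,0,-4.2,-1],[0,0,0,-2.8,0,-4.2,-1],[0,0,0,-2.8,0,-4.2,-1]]}}

```text
time: 17.23
ee_pos: [0.4801, -0.0041, 0.1773]
tcp_rot: [-3.141, 0.002, 0.12]
wrist_force: [-0.4, -0.5, -0.3]
gripper_width: 0.007
gripper_force: 0.0
```

```bash
python3 - <<'E'
from h import *
p,d,c=grab('side');P=cloud(c,d)
a=cv2.resize(p[150:260,200:380],(792,484),interpolation=cv2.INTER_CUBIC)
cv2.imwrite('pics/s5.png',a[...,::-1])
hsv=cv2.cvtColor(p,cv2.COLOR_RGB2HSV);m=cv2.inRange(hsv,(95,100,40),(130,255,255))
for k in cv2.findContours(m,0,2)[0]:
    if 100<cv2.contourArea(k)<800: q=np.zeros_like(m);cv2.drawContours(q,[k],-1,1,-1);b=(q>0)&(d>0)&(P[...,2]<.15);print(cv2.boundingRect(k),np.median(P[b],0).round(3))
g=cv2.cvtColor(p,cv2.COLOR_RGB2GRAY)
b=(g<60)&(P[...,2]>.07)&(P[...,2]<.09)&(abs(P[...,0]-.57)<.06)&(abs(P[...,1])<.04);print('handle',np.median(P[b],0).round(3))
print(env.sense()['wrist_force'],env.sense()['ee_pos'])
E
```

```text
(168, 254, 33, 22) [ 0.358 -0.279  0.069]
(219, 229, 30, 18) [ 0.446 -0.171  0.068]
(305, 185, 25, 13) [0.642 0.005 0.101]
(262, 111, 40, 32) [0.61  0.47  0.126]
(414, 105, 11, 22) [nan nan nan]
(399, 88, 15, 35) [1.051 0.602 0.146]
handle [ 0.559 -0.008  0.083]
[-0.44611793  0.05057389  0.5939606 ] [ 0.48004284 -0.00403607  0.17710947]
  return _methods._mean(a, axis=axis, dtype=dtype,
  ret = um.true_divide(
```

View pics/s5.png

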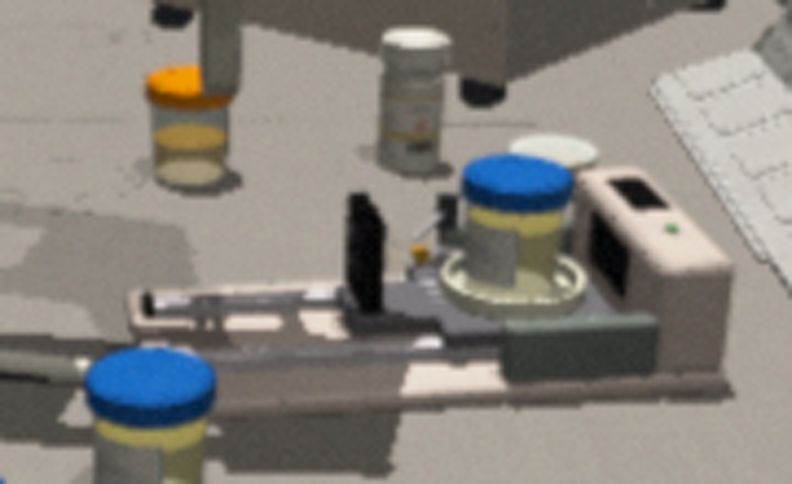

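The carriage is in: the handle at (365,250) is at x ≈ 0.559, where it met the stop, so the detent holds with no contact. The cup is standing in the nest at (515,230), so I'll hand in.

```bash
python3 -c "
from station import env
print(env.job_done())"
```

```text
the job is handed in; nothing more can be done
None
```

The blue-lidded cup farthest from the base is standing upright in the nest, the carriage is pushed in to its stop and held by the detent with the robot clear, and the job was handed in at about 17 s.

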